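# Test and reset the widest overload relay

## Robot

A 6-joint arm with a two-finger parallel gripper is mounted at the origin on the work surface. World frame = base frame: x ahead of the robot, y to its left, z up, the work surface at z = 0. Lengths are in m, angles in degrees, forces in N, time in s.
With the tool pointing down it reaches from about 0.35 to 0.875 m from the base axis. Payload 15.5 kg.
Tool frame: the origin (TCP) lies on the front face of the gripper's body, between the roots of the fingers; the fingertips stand 73 mm ahead of it and the grasp point (between the pads) lies 54 mm ahead of it; z points along the fingers, x is the direction in which the jaws open and shut, and the axes are right-handed (so a half turn about z gives the same grasp; the last joint's range is limited). The gripper opens to 85 mm and grips with 20 to 120 N. Pads are 22 mm wide; open, the fingers measure 114 mm over their backs; the gripper's body (76 mm by 85 mm) begins 54 mm behind the grasp point. The pads swing forward as they close: fully open they stand 13 mm farther back than shut.
Start: joints at [-72.508, 28.281, 77.091, -0, 74.628, -5.472], TCP at [0.244, -0.575, 0.304] pointing down, gripper open.
Joint ranges: [-166.48, 166.48], [-47.26, 123.95], [12.59, 153.08], [-70.14, 250.14], [6.76, 159.57], [-176.63, 176.63]. Speed limits (degrees/s): [108.29, 108.29, 147.25, 172.46, 172.46, 172.46].

## Interface

Orientations are given as a 3x3 rotation matrix whose columns are the frame's x, y, z axes.
In Python, from rig import r gives the robot as it stands.
- The arm moves only by the tool step_arm, never from a script. Its argument "rows" is a list that holds one entry, the list of rows, each a list of 7 numbers: the turn, a rotation vector about the tool's x, y, z in degrees, then the shift along the tool's x, y, z in mm, then the closure in counts, from 0 (fully open) to 255 (shut). A call has exactly 5 rows; each row shifts and turns the commanded pose from where the row before left it, along the tool's axes as they then stand; what a row does not reach is not made up. A row lasts 1/12 s, in which the tool goes at most 41.7 mm and 7.16 degrees, less where a joint would pass 70% of its speed; a pose out of reach is approached as far as the arm can. A call with a gripper value outside its range is refused whole. The fingers move at their own pace and stop on an object; "newtons" is the grip in N (left out, the last holds). Time passes only in rows, so rows that do not move let the fingers close, or fill a call up. It gives the time, the measured TCP pose, the force and the opening at its end, in the units of the state.
- r.get_state(): the state, without advancing time (a new reading comes with each control period).
- r.grab_frame(name): name is "scene" or "top" or "wrist"; returns the picture (480x640x3 uint8, red, green, blue); there is no depth.
- r.get_calibration(name): a dict with "fov_y" (degrees; the focal length in pixels is half the picture's height over the tangent of half this angle, whatever the lens; pixels are square), "cx", "cy" (the principal point, pixels), "k1" (the pictures are not rectified: a ray, as slopes to the right and down, at radius r is drawn at 1 + k1 r^2 times it, then the intrinsics apply), "extrinsics" (4x4, takes a point from camera to world coordinates); the wrist camera has in their place "tool_from_camera" (4x4, takes a point from camera to tool coordinates, whose origin is the TCP and whose axes are the tool frame's). Camera axes: x right, y down, z forward; pixel columns grow to the right and rows downward; lengths in m; the calibration is good to about 2 mm. A picture is of the moment at which its call begins: read the wrist's pose just before it. get_calibration takes no time and is no camera call.
- r.finish_job(): hands the job in, once; it reports no verdict.
The state is a dict: "clock": time; "joints": joint angles; "qvel": joint speeds; "joint_torque": joint torques, N m; "eef_pos": TCP position; "orientation": TCP orientation; "ft_force": force on the tool from outside, world axes, zero at the start; "torque": the same for the moment, N m; "width": opening from 0.0 (shut) to 1.0 (fully open).
Only numpy, scipy, OpenCV 4.12 (cv2) and the standard library are available. Lean on these libraries where they do the work, as an engineer would, in place of code of your own. Each camera call takes 0.05 s, during which the arm holds its last target.

## Task

Check the trip mechanism of the widest of the three overload relays before it goes back into stock: with a fingertip, press its square TEST button in and let it spring back, then press its round RESET button in, let it spring back and withdraw. Press gently, do not press the other relays' buttons, and leave every relay, the carton and the screwdriver standing or lying where they are: nothing is to be gripped, lifted or shoved.

Things in the scene. Friction and masses are not known exactly. Their poses are not given: they have to be found in the camera images.
- relay_wide: The widest of three loose grey overload relays standing on the steel shelf, black-fronted face up: 90 mm wide (its y), 110 mm long (its x), 75 mm high to the front, about 700 g. Origin at the centre of its underside, z up. Two white push buttons stand on its front's centre line (the small flat dials beside them on the two wider relays, and the screw heads, are only looks): round RESET 24 mm toward -x, square TEST 24 mm toward +x of the centre.
- relay_mid: The middle-sized of three loose grey overload relays standing on the steel shelf, black-fronted face up: 60 mm wide (its y), 110 mm long (its x), 75 mm high to the front, about 450 g. Origin at the centre of its underside, z up. Two white push buttons stand on its front's centre line (the small flat dials beside them on the two wider relays, and the screw heads, are only looks): round RESET 24 mm toward -x, square TEST 24 mm toward +x of the centre.
- relay_slim: The slimmest of three loose grey overload relays standing on the steel shelf, black-fronted face up: 36 mm wide (its y), 110 mm long (its x), 75 mm high to the front, about 300 g. Origin at the centre of its underside, z up. Two white push buttons stand on its front's centre line (the small flat dials beside them on the two wider relays, and the screw heads, are only looks): round RESET 24 mm toward -x, square TEST 24 mm toward +x of the centre.
- wide_reset_top (a point): Centre of the top of the round RESET button, 24 mm across, of the widest relay (90 mm); moves with the button. Its top stands 10 mm above the front (85 mm above the shelf) when released.
- wide_reset (a joint): Travel in m of that relay's round RESET button: 0 released, 0.006 fully in (4 mm still proud of the front). Spring of about 0.8 N per mm, 4.8 N at the end; springs back by itself.
- wide_test_top (a point): Centre of the top of the square TEST button, 20 by 20 mm, of the widest relay (90 mm); moves with the button. Its top stands 10 mm above the front (85 mm above the shelf) when released.
- wide_test (a joint): Travel in m of that relay's square TEST button: 0 released, 0.006 fully in (4 mm still proud of the front). Spring of about 0.8 N per mm, 4.8 N at the end; springs back by itself.
- mid_reset_top (a point): Centre of the top of the round RESET button, 24 mm across, of the middle-sized relay (60 mm); moves with the button. Its top stands 10 mm above the front (85 mm above the shelf) when released.
- mid_reset (a joint): Travel in m of that relay's round RESET button: 0 released, 0.006 fully in (4 mm still proud of the front). Spring of about 0.8 N per mm, 4.8 N at the end; springs back by itself.
- mid_test_top (a point): Centre of the top of the square TEST button, 20 by 20 mm, of the middle-sized relay (60 mm); moves with the button. Its top stands 10 mm above the front (85 mm above the shelf) when released.
- mid_test (a joint): Travel in m of that relay's square TEST button: 0 released, 0.006 fully in (4 mm still proud of the front). Spring of about 0.8 N per mm, 4.8 N at the end; springs back by itself.
- slim_reset_top (a point): Centre of the top of the round RESET button, 24 mm across, of the slimmest relay (36 mm); moves with the button. Its top stands 10 mm above the front (85 mm above the shelf) when released.
- slim_reset (a joint): Travel in m of that relay's round RESET button: 0 released, 0.006 fully in (4 mm still proud of the front). Spring of about 0.8 N per mm, 4.8 N at the end; springs back by itself.
- slim_test_top (a point): Centre of the top of the square TEST button, 20 by 20 mm, of the slimmest relay (36 mm); moves with the button. Its top stands 10 mm above the front (85 mm above the shelf) when released.
- slim_test (a joint): Travel in m of that relay's square TEST button: 0 released, 0.006 fully in (4 mm still proud of the front). Spring of about 0.8 N per mm, 4.8 N at the end; springs back by itself.
- carton: Loose flat white carton 70 x 90 x 35 mm, bystander; origin at the centre of its underside.
- screwdriver_grip (a point): Middle of the handle of a loose screwdriver lying on the shelf, about 190 mm long, bystander.
Not all that is in view belongs to the job. What is shaped like the relay_wide but green is not meant.

How it is judged (in metres and radians):
On the way, in this order (a step that is already met when the one before it is completed fails the run):
1. the widest relay's square TEST button is pressed in at least 3.5 mm, its RESET button not (value of joint wide_test above 0.0035 m and value of joint wide_reset below 0.0015 m), for 0.05 s.
2. the TEST button has sprung back (value of joint wide_test below 0.001 m and value of joint wide_reset below 0.0015 m), for 0.05 s.
3. the widest relay's round RESET button is pressed in at least 3.5 mm, its TEST button not (value of joint wide_reset above 0.0035 m and value of joint wide_test below 0.0015 m), for 0.05 s.
At the end, for the whole second after the job is handed in: All six buttons are out again (within 1 mm); the three relays stand upright (within 0.08 rad) and at rest, and they, the carton and the screwdriver are within 15 mm of where they started (value of joint each of wide_reset, wide_test, mid_reset, mid_test, slim_reset, slim_test below 0.001 m and distance of each of relay_wide, relay_mid, relay_slim, carton, screwdriver_grip from where it was at the start of the episode below 0.015 m and angle between each of relay_wide, relay_mid, relay_slim's own z axis and vertical below 0.08 rad and linear speed of each of relay_wide, relay_mid, relay_slim below 0.02 m/s); the robot touches nothing.
It fails at once if a button of another relay is pressed in more than 1.5 mm (value of joint any of mid_reset, mid_test, slim_reset, slim_test above 0.0015 m).
It fails at once if a relay is shoved or lifted more than 15 mm, lifted 8 mm or tipped more than 0.15 rad (distance of any of relay_wide, relay_mid, relay_slim from where it was at the start of the episode above 0.015 m or height (world z) of any of relay_wide, relay_mid, relay_slim above 0.008 m or angle between any of relay_wide, relay_mid, relay_slim's own z axis and vertical above 0.15 rad).
It fails at once if the carton or the screwdriver is moved more than 15 mm (distance of any of carton, screwdriver_grip from where it was at the start of the episode above 0.015 m).
It fails at once if the robot presses on a relay with more than 30 N (contact force between any of the fingers, the arm and relay_wide above 30 N or contact force between any of the fingers, the arm and relay_mid above 30 N or contact force between any of the fingers, the arm and relay_slim above 30 N).
It also fails if it takes over 38 s, if anything falls off the work surface, if the arm or the gripper's body presses on something with over 40 N, if the wrist force passes 120 N, or if a joint passes its speed limit or range.

## Working session

There is one attempt and no reset: what is moved stays moved. The work goes in short steps, Python scripts to look and compute and a tool call to move; the robot and the scene stay as the last step left them, time stands still between calls to the robot, and variables do not carry over. Pictures are saved under pics/ and viewed, and the job is handed in when it is done.

Besides the shell and the picture viewer there is one more tool, called after ">>>" as a command line: name --argument value ..., lists and objects as JSON in quotes. step_arm: Moves the arm, as the interface text tells. Its arguments: {"type":"object","properties":{"rows":{"type":"array","items":{"type":"array","items":{"type":"array","items":{"type":"number"}}}},"newtons":{"type":"number"}},"required":["rows"]}

```bash
mkdir -p pics; python3 - <<'E'
from rig import r
import cv2
for n in ("top","scene"):
    cv2.imwrite(f"pics/{n}0.png",cv2.cvtColor(r.grab_frame(n),cv2.COLOR_RGB2BGR))
    print(r.get_calibration(n))
print(r.get_calibration("wrist"));print(r.get_state())
E
```

```text
{'fov_y': 44.56136647249422, 'cx': 308.6261838938644, 'cy': 247.94649136751622, 'k1': 0.04189339323134552, 'extrinsics': array([[ 0.0221932 , -0.99910918,  0.03589306,  0.51079141],
       [-0.99974692, -0.02204656,  0.00447632, -0.00854256],
       [-0.00368102, -0.03598332, -0.99934561,  1.03559094],
       [ 0.        ,  0.        ,  0.        ,  1.        ]])}
{'fov_y': 45.503318518901835, 'cx': 316.60043715020356, 'cy': 231.79392200811304, 'k1': 0.039460465160464635, 'extrinsics': array([[ 0.88008434,  0.2491161 , -0.40421866,  0.94326187],
       [ 0.47480724, -0.46729947,  0.74578099, -0.71174858],
       [-0.00310511, -0.84827612, -0.52954508,  0.5924432 ],
       [ 0.        ,  0.        ,  0.        ,  1.        ]])}
{'fov_y': 70.92261031328607, 'cx': 309.2610749738448, 'cy': 241.20796995659393, 'k1': -0.01738938949317588, 'tool_from_camera': array([[ 9.99998850e-01, -4.65227315e-05, -1.51587077e-03,
        -1.40597947e-03],
       [ 4.53074166e-04,  9.63047739e-01,  2.69330370e-01,
        -6.78839508e-02],
       [ 1.44732593e-03, -2.69330747e-01,  9.63046652e-01,
      
[... 185 characters left out ...]
+01, -1.53537044e-03,
        7.46288411e+01, -5.47056170e+00]), 'qvel': array([ 0.03902128, -0.03855236, -0.13884623,  0.00298046, -0.00211611,
        0.00359192]), 'joint_torque': array([ 5.07102359e-04, -8.83589602e+01, -3.84564507e+01, -8.65709399e-05,
        5.10541286e-03,  4.18165973e-05]), 'eef_pos': array([ 0.24376135, -0.57523792,  0.30335737]), 'orientation': array([[ 3.90129371e-01, -9.20759982e-01, -3.60088974e-04],
       [-9.20759379e-01, -3.90129529e-01,  1.05667408e-03],
       [-1.11342455e-03, -8.06842933e-05, -9.99999377e-01]]), 'ft_force': array([0.22713338, 0.49024361, 0.01236749]), 'torque': array([-0.04287913,  0.02748246,  0.02542604]), 'width': 0.9980738674926941}
```

View pics/top0.png

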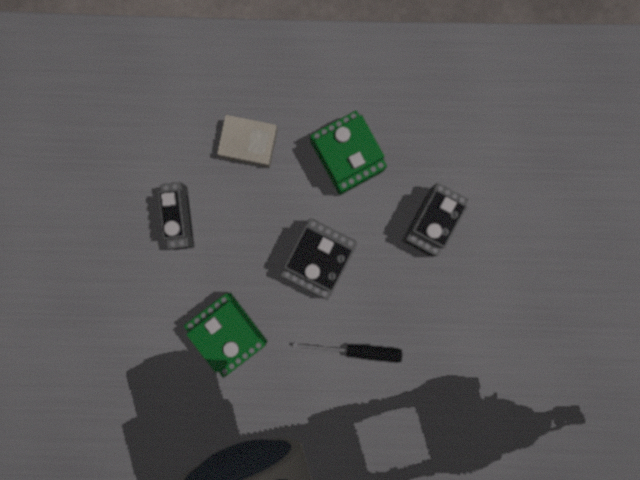

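View pics/scene0.png

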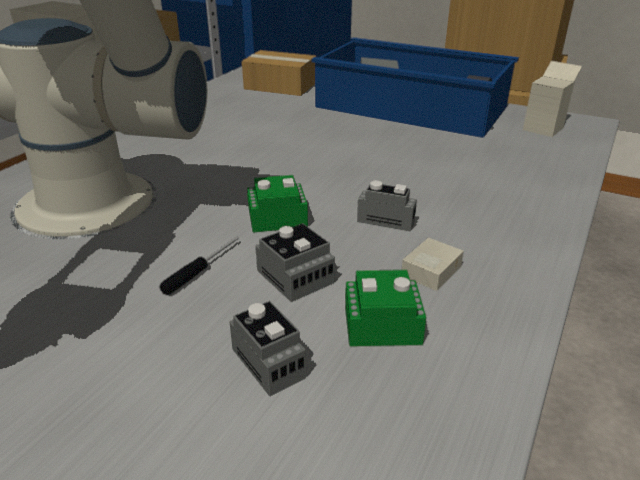

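In the top view the grey relays are at (173,215), slim, (437,219), middle, and (319,259), widest. The two green ones at (347,152) and (226,334) are decoys. I take the one at (319,259) as relay_wide and will confirm its width, with TEST near (326,245) and RESET near (313,271).

```bash
cat > h.py <<'E'
import numpy as np, cv2
from rig import r
def ray(cal,uv,T=None):
    f=240/np.tan(np.radians(cal["fov_y"])/2)
    K=np.array([[f,0,cal["cx"]],[0,f,cal["cy"]],[0,0,1]])
    p=cv2.undistortPoints(np.array([[uv]],float),K,np.array([cal["k1"],0,0,0,0]))[0,0]
    T=cal["extrinsics"] if T is None else T
    return T[:3,3],T[:3,:3]@np.array([p[0],p[1],1])
def onz(cal,uv,z,T=None):
    o,d=ray(cal,uv,T); return o+d*(z-o[2])/d[2]
def blobs(img,roi,thr=150):
    x0,y0,x1,y1=roi; s=img[y0:y1,x0:x1].astype(int)
    m=(s.min(2)>thr).astype(np.uint8)
    n,l,st,c=cv2.connectedComponentsWithStats(m)
    return [(c[i]+[x0,y0],st[i,4],st[i,2:4]) for i in range(1,n) if st[i,4]>25]
E
python3 - <<'E'
from h import *
t=cv2.cvtColor(cv2.imread("pics/top0.png"),cv2.COLOR_BGR2RGB); s=cv2.cvtColor(cv2.imread("pics/scene0.png"),cv2.COLOR_BGR2RGB)
ct=r.get_calibration("top"); cs=r.get_calibration("scene")
for roi in ((280,215,360,300),(405,180,470,255),(155,180,195,250)):
    for c,a,w in blobs(t,roi): print("top",c.round(1),a,w,onz(ct,c,.085).round(4))
for c,a,w in blobs(s,(255,220,340,260)): print("scene",c.round(1),a,w,onz(cs,c,.085).round(4))
# body sizes: grey/black corners, by eye at z=.07
cv2.imwrite("pics/crop0.png",cv2.resize(cv2.cvtColor(t[205:310,265:375],cv2.COLOR_RGB2BGR),None,fx=5,fy=5,interpolation=cv2.INTER_CUBIC))
E
```

```text
scene [285.7 229.8] 76 [14  8] [ 0.5069 -0.0159  0.085 ]
scene [301.5 242.3] 73 [14  9] [ 0.5497 -0.0371  0.085 ]
```

View pics/crop0.png

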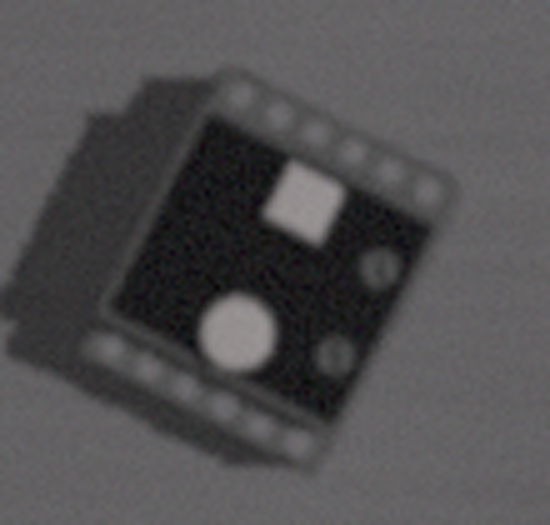

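The crop shows the square TEST at about (326,245), the round RESET at about (312,271), and dials beside them. Next I lower the threshold for the top view and check the body sizes.

```bash
python3 - <<'E'
from h import *
t=cv2.cvtColor(cv2.imread("pics/top0.png"),cv2.COLOR_BGR2RGB); s=cv2.cvtColor(cv2.imread("pics/scene0.png"),cv2.COLOR_BGR2RGB)
ct=r.get_calibration("top"); cs=r.get_calibration("scene")
P={}
for n,roi in dict(wide=(285,222,352,295),mid=(405,180,470,255),slim=(155,180,195,250)).items():
    for c,a,w in blobs(t,roi,118): print(n,c.round(1),a,w,onz(ct,c,.085).round(4)); P.setdefault(n,[]).append(c)
    x0,y0,x1,y1=roi; m=(t[y0:y1,x0:x1].max(2)<28).astype(np.uint8)
    k=max(cv2.findContours(m,cv2.RETR_EXTERNAL,cv2.CHAIN_APPROX_NONE)[0],key=cv2.contourArea)
    b=cv2.boxPoints(cv2.minAreaRect(k))+[x0,y0]; w=[onz(ct,q,.075) for q in b]
    print(" black sides mm",[round(1e3*np.linalg.norm(w[i]-w[i-1])) for i in range(4)])
def tri(a,b):
    (o,d),(p,e)=ray(ct,a),ray(cs,b); d=d/np.linalg.norm(d);e=e/np.linalg.norm(e)
    k=np.linalg.lstsq(np.c_[d,-e],p-o,rcond=None)[0]; A,B=o+k[0]*d,p+k[1]*e
    return (A+B)/2,np.linalg.norm(A-B)
S=[c for c,_,_ in blobs(s,(255,220,340,260))]
a,b=sorted(P['wide'],key=lambda c:c[1])[:2]
print("TEST",tri(a,S[1]),"RESET",tri(b,S[0]))
E
```

```text
wide [325.6 244.9] 127 [14 15] [ 0.5505 -0.0317  0.085 ]
wide [312.1 271.2] 137 [13 13] [ 0.5073 -0.0107  0.085 ]
 black sides mm [34, 25, 34, 25]
mid [448.2 204.5] 129 [14 14] [ 0.6205 -0.2291  0.085 ]
mid [434.2 230.4] 142 [14 14] [ 0.5779 -0.2072  0.085 ]
 black sides mm [8, 23, 8, 22]
slim [167.9 198.7] 126 [13 12] [0.62   0.2262 0.085 ]
slim [171.3 227.9] 142 [14 13] [0.5725 0.2193 0.085 ]
 black sides mm [25, 25, 25, 25]
TEST (array([ 0.54912194, -0.03269294,  0.08243435]), np.float64(0.003484677864014449)) RESET (array([ 0.50599159, -0.0115486 ,  0.08238689]), np.float64(0.0031029654015826266))
```

Button separation measures 48 mm in the top view, as specified, and the ray heights are about 82 mm, so TEST is near (0.550,-0.033) and RESET near (0.507,-0.012). I move above TEST with the gripper shut and refine with the wrist camera.

>>> step_arm --rows '[[[0, 0, 0, -19, -25, 0, 255], [0, 0, 0, -19, -25, 0, 255], [0, 0, 0, -19, -25, 0, 255], [0, 0, 0, -19, -25, 0, 255], [0, 0, 0, -19, -25, 0, 255]]]' --newtons 20

```text
clock: 0.52
eef_pos: [0.3222, -0.4378, 0.3036]
orientation: [[0.39, -0.921, -0.0], [-0.921, -0.39, 0.001], [-0.001, 0.0, -1.0]]
ft_force: [0.7, -0.4, 0.1]
width: 0.298
```

>>> step_arm --rows '[[[0, 0, 0, -19, -25, 0, 255], [0, 0, 0, -19, -25, 0, 255], [0, 0, 0, -19, -25, 0, 255], [0, 0, 0, -19, -25, 0, 255], [0, 0, 0, -19, -25, 0, 255]]]'

```text
clock: 0.93
eef_pos: [0.4003, -0.3015, 0.3038]
orientation: [[0.39, -0.921, -0.0], [-0.921, -0.39, 0.0], [-0.0, 0.0, -1.0]]
ft_force: [0.9, -0.8, 0.1]
width: -0.002
```

>>> step_arm --rows '[[[0, 0, 0, -19, -25, 0, 255], [0, 0, 0, -19, -25, 0, 255], [0, 0, 0, -19, -25, 0, 255], [0, 0, 0, -19, -25, 0, 255], [0, 0, 0, -19, -25, 0, 255]]]'

```text
clock: 1.35
eef_pos: [0.4783, -0.1652, 0.3038]
orientation: [[0.39, -0.921, -0.0], [-0.921, -0.39, 0.0], [-0.0, 0.0, -1.0]]
ft_force: [0.5, -0.6, -0.4]
width: 0.001
```

>>> step_arm --rows '[[[0, 0, 0, -19, -24, 0, 255], [0, 0, 0, -19, -24, 0, 255], [0, 0, 0, -19, -24, 0, 255], [0, 0, 0, -19, -23, 0, 255], [0, 0, 0, -18, -23, 0, 255]]]'

```text
clock: 1.77
eef_pos: [0.5503, -0.0325, 0.3037]
orientation: [[0.39, -0.921, -0.0], [-0.921, -0.39, 0.0], [-0.0, 0.0, -1.0]]
ft_force: [0.8, -0.2, 0.4]
width: 0.004
```

>>> step_arm --rows '[[[0, 0, 0, 0, 0, 10, 255], [0, 0, 0, 0, 0, 10, 255], [0, 0, 0, 0, 0, 0, 255], [0, 0, 0, 0, 0, 0, 255], [0, 0, 0, 0, 0, 0, 255]]]'

```text
clock: 2.18
eef_pos: [0.5496, -0.035, 0.2839]
orientation: [[0.389, -0.921, -0.0], [-0.921, -0.389, -0.0], [-0.0, 0.0, -1.0]]
ft_force: [-0.0, -0.7, -0.4]
width: -0.002
```

```bash
cat > look.py <<'E'
import sys
from h import *
st=r.get_state(); img=r.grab_frame("wrist"); n=sys.argv[1]
cv2.imwrite(f"pics/{n}.png",cv2.cvtColor(img,cv2.COLOR_RGB2BGR))
np.savez(n,p=st["eef_pos"],R=st["orientation"])
print(st["clock"],st["eef_pos"].round(4),st["ft_force"].round(2),st["width"],st["orientation"].round(4))
E
python3 look.py w1
```

```text
2.1833 [ 0.5496 -0.035   0.2839] [-0.03 -0.72 -0.37] -0.0017124109368609128 [[ 3.891e-01 -9.212e-01 -4.000e-04]
 [-9.212e-01 -3.891e-01 -0.000e+00]
 [-1.000e-04  4.000e-04 -1.000e+00]]
```

View pics/w1.png

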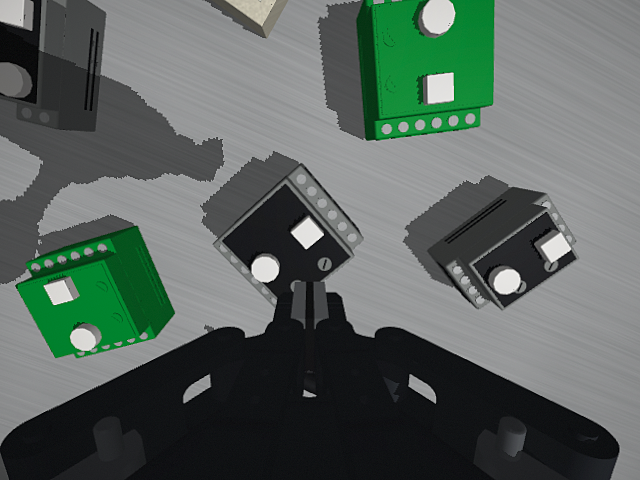

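The wrist view shows the wide relay with its square TEST at about (307,233) and round RESET at (265,268). The middle relay is to the right, the green ones at (435,70) and (95,290), and the shut fingertips at about (310,285). Next, measuring the buttons.

```bash
cat > meas.py <<'E'
import sys
from h import *
n=sys.argv[1]; roi=tuple(map(int,sys.argv[2:6])); d=np.load(n+".npz"); c=r.get_calibration("wrist")
img=cv2.imread(f"pics/{n}.png")
T=np.eye(4);T[:3,:3]=d["R"];T[:3,3]=d["p"]; T=T@c["tool_from_camera"]
for b,a,w in blobs(img,roi,200):
    if a<150: continue
    p=onz(c,b,.085,T); print(b.round(1),a,w,p.round(4),"tool mm",(1e3*d["R"].T@(p-d["p"])).round(1))
E
python3 meas.py w1 215 165 360 285
```

```text
[307.1 233.1] 524 [32 31] [ 0.5476 -0.0319  0.085 ] tool mm [ -3.6   0.5 198.9]
[264.6 269.1] 527 [27 25] [ 0.5045 -0.0108  0.085 ] tool mm [-39.8  32.1 199. ]
```

The three views agree within about 3 mm (5 mm for the oblique scene view). I take TEST as (0.549,-0.033) and RESET as (0.506,-0.012). Now I shift 2 mm and descend to a 12 mm gap.

>>> step_arm --rows '[[[0, 0, 0, -2, 0, 24, 255], [0, 0, 0, 0, 0, 26, 255], [0, 0, 0, 0, 0, 24, 255], [0, 0, 0, 0, 0, 20, 255], [0, 0, 0, 0, 0, 10, 255]]]'

```text
clock: 2.65
eef_pos: [0.5483, -0.0328, 0.1782]
orientation: [[0.389, -0.921, -0.002], [-0.921, -0.389, 0.0], [-0.001, 0.002, -1.0]]
ft_force: [-0.5, -0.1, 0.7]
width: -0.001
```

>>> step_arm --rows '[[[0, 0, 0, 0, 0, 5, 255], [0, 0, 0, 0, 0, 5, 255], [0, 0, 0, 0, 0, 0, 255], [0, 0, 0, 0, 0, 0, 255], [0, 0, 0, 0, 0, 0, 255]]]'

```text
clock: 3.07
eef_pos: [0.5496, -0.0324, 0.1708]
orientation: [[0.39, -0.921, 0.001], [-0.921, -0.39, -0.0], [0.001, -0.001, -1.0]]
ft_force: [-0.5, -0.3, 0.8]
width: 0.001
```

```bash
python3 look.py w2; python3 -c "
from h import *
cv2.imwrite('pics/s2.png',cv2.resize(cv2.cvtColor(r.grab_frame('scene')[150:310,200:400],cv2.COLOR_RGB2BGR),None,fx=4,fy=3.7))"
```

```text
3.0667 [ 0.5496 -0.0324  0.1708] [-0.46 -0.3   0.85] 0.000630654013007242 [[ 3.902e-01 -9.207e-01  1.400e-03]
 [-9.207e-01 -3.902e-01 -2.000e-04]
 [ 8.000e-04 -1.200e-03 -1.000e+00]]
```

View pics/w2.png

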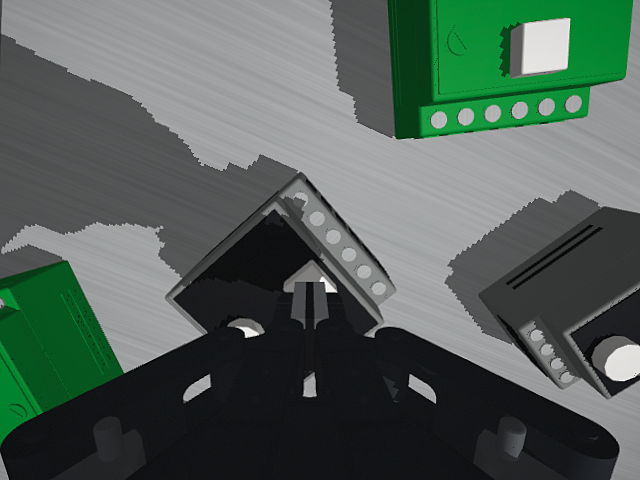

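View pics/s2.png

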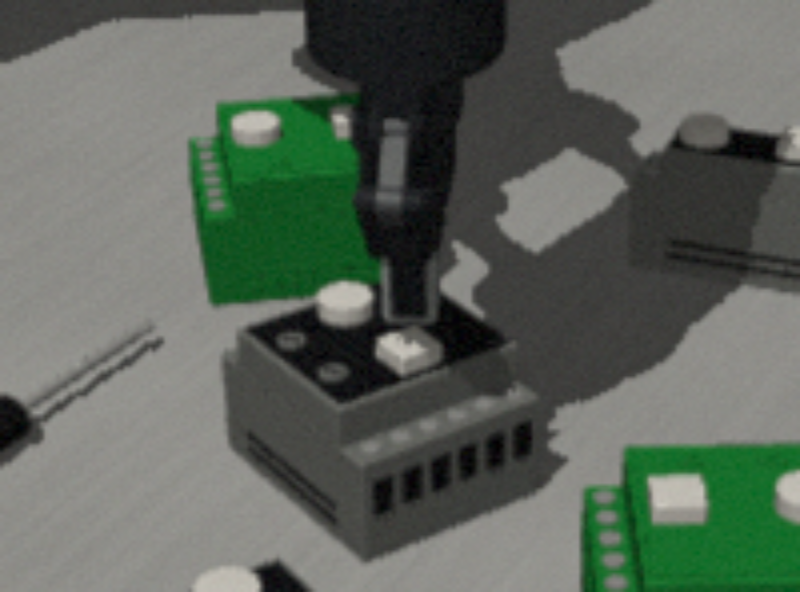

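The wrist and scene views show the tip right above the square TEST button (tip at about (408,318), button at (410,350) in the scene crop), with RESET clear of it. Now I descend gently.

>>> step_arm --rows '[[[0, 0, 0, 0, 0, 4, 255], [0, 0, 0, 0, 0, 4, 255], [0, 0, 0, 0, 0, 3, 255], [0, 0, 0, 0, 0, 2, 255], [0, 0, 0, 0, 0, 0, 255]]]'

```text
clock: 3.58
eef_pos: [0.5489, -0.0323, 0.1563]
orientation: [[0.39, -0.921, -0.001], [-0.921, -0.39, 0.0], [-0.0, 0.001, -1.0]]
ft_force: [0.1, 0.6, 0.8]
width: -0.004
```

>>> step_arm --rows '[[[0, 0, 0, 0, 0, 1, 255], [0, 0, 0, 0, 0, 1, 255], [0, 0, 0, 0, 0, 0, 255], [0, 0, 0, 0, 0, 0, 255], [0, 0, 0, 0, 0, 0, 255]]]'

```text
clock: 4.0
eef_pos: [0.5491, -0.0323, 0.155]
orientation: [[0.39, -0.921, -0.0], [-0.921, -0.39, 0.0], [-0.0, 0.0, -1.0]]
ft_force: [-1.3, 0.7, 4.0]
width: -0.002
```

>>> step_arm --rows '[[[0, 0, 0, 0, 0, 1, 255], [0, 0, 0, 0, 0, 0.5, 255], [0, 0, 0, 0, 0, 0, 255], [0, 0, 0, 0, 0, 0, 255], [0, 0, 0, 0, 0, 0, 255]]]'

```text
clock: 4.42
eef_pos: [0.5491, -0.0323, 0.1534]
orientation: [[0.39, -0.921, 0.0], [-0.921, -0.39, -0.0], [0.0, -0.0, -1.0]]
ft_force: [-2.3, 0.2, 3.9]
width: 0.001
```

```bash
python3 look.py w3; python3 -c "
from h import *
cv2.imwrite('pics/s3.png',cv2.resize(cv2.cvtColor(r.grab_frame('scene')[200:300,240:350],cv2.COLOR_RGB2BGR),None,fx=6,fy=6));print(r.get_state()['ft_force'],r.get_state()['eef_pos'])"
```

```text
4.4167 [ 0.5491 -0.0323  0.1534] [-2.26  0.18  3.91] 0.0008768290346276594 [[ 0.3902 -0.9207  0.    ]
 [-0.9207 -0.3902 -0.    ]
 [ 0.     -0.     -1.    ]]
[-1.12427148  0.97734743  2.79365482] [ 0.5491471  -0.03232082  0.15341585]
```

View pics/s3.png

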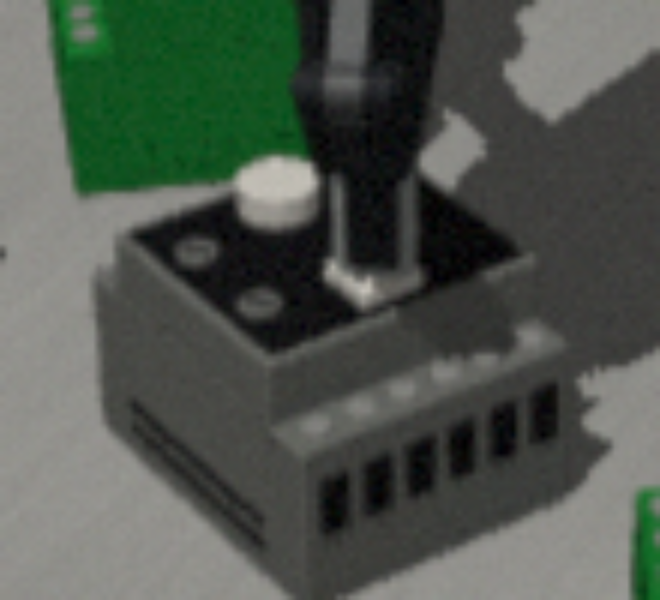

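The picture shows the TEST button pressed in under the tip, with RESET still out. I press 1 mm deeper for margin.

>>> step_arm --rows '[[[0, 0, 0, 0, 0, 0.5, 255], [0, 0, 0, 0, 0, 0.5, 255], [0, 0, 0, 0, 0, 0, 255], [0, 0, 0, 0, 0, 0, 255], [0, 0, 0, 0, 0, 0, 255]]]'

```text
clock: 4.93
eef_pos: [0.5491, -0.0323, 0.1524]
orientation: [[0.39, -0.921, -0.0], [-0.921, -0.39, 0.0], [-0.0, -0.0, -1.0]]
ft_force: [-0.9, -0.1, 3.0]
width: -0.0
```

>>> step_arm --rows '[[[0, 0, 0, 0, 0, 0.5, 255], [0, 0, 0, 0, 0, 0, 255], [0, 0, 0, 0, 0, 0, 255], [0, 0, 0, 0, 0, 0, 255], [0, 0, 0, 0, 0, 0, 255]]]'

```text
clock: 5.35
eef_pos: [0.5492, -0.0323, 0.1519]
orientation: [[0.39, -0.921, 0.0], [-0.921, -0.39, 0.0], [0.0, -0.0, -1.0]]
ft_force: [-1.7, 0.3, 4.5]
width: -0.003
```

```bash
python3 - <<'E'
from h import *
f=[]
for i in range(6):
    im=r.grab_frame('scene'); s=r.get_state(); f.append(s['ft_force'][2])
print(np.round(f,1),np.mean(f),s['eef_pos'])
cv2.imwrite('pics/s4.png',cv2.resize(cv2.cvtColor(im[200:300,240:350],cv2.COLOR_RGB2BGR),None,fx=6,fy=6))
E
```

```text
[4.4 4.2 4.5 4.9 4.7 4.4] 4.499288908147048 [ 0.54913425 -0.03232062  0.15189274]
```

View pics/s4.png

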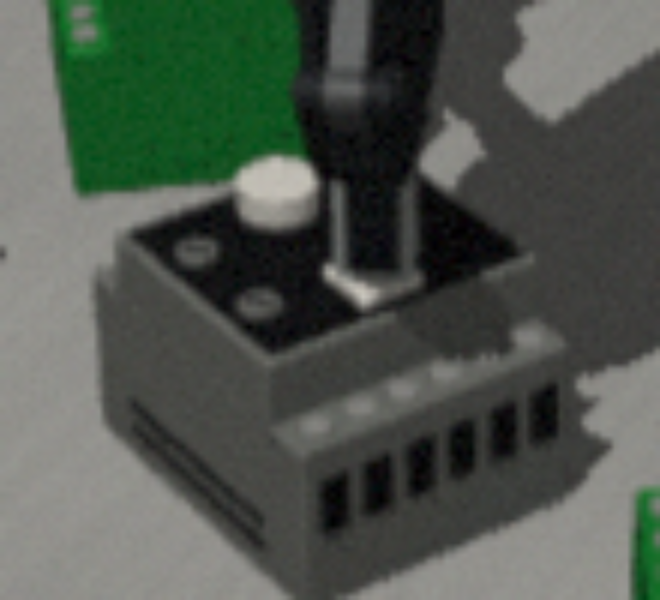

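The force is steady at 4.5 N, which is about 5.6 mm of travel, and the picture agrees. I lift, let TEST spring back, and shift over RESET.

>>> step_arm --rows '[[[0, 0, 0, 0, 0, -5, 255], [0, 0, 0, 0, 0, -10, 255], [0, 0, 0, 0, 0, -10, 255], [0, 0, 0, 0, 0, -5, 255], [0, 0, 0, 0, 0, 0, 255]]]'

```text
clock: 6.07
eef_pos: [0.5498, -0.0324, 0.1836]
orientation: [[0.39, -0.921, 0.003], [-0.921, -0.39, -0.0], [0.001, -0.002, -1.0]]
ft_force: [1.1, 0.1, -0.4]
width: -0.004
```

>>> step_arm --rows '[[[0, 0, 0, -12, 10, 0, 255], [0, 0, 0, -12, 10, 0, 255], [0, 0, 0, -12, 11, 0, 255], [0, 0, 0, 0, 0, 6, 255], [0, 0, 0, 0, 0, 6, 255]]]'

```text
clock: 6.48
eef_pos: [0.5063, -0.0111, 0.1699]
orientation: [[0.391, -0.921, 0.001], [-0.921, -0.391, -0.0], [0.0, -0.0, -1.0]]
ft_force: [-0.1, -0.5, -0.6]
width: 0.004
```

>>> step_arm --rows '[[[0, 0, 0, 0, 0, 0, 255], [0, 0, 0, 0, 0, 0, 255], [0, 0, 0, 0, 0, 0, 255], [0, 0, 0, 0, 0, 0, 255], [0, 0, 0, 0, 0, 0, 255]]]'

```text
clock: 6.9
eef_pos: [0.5069, -0.0114, 0.17]
orientation: [[0.39, -0.921, 0.0], [-0.921, -0.39, -0.0], [0.0, -0.0, -1.0]]
ft_force: [-0.4, -1.1, 0.8]
width: -0.0
```

```bash
python3 look.py w5; python3 - <<'E'
from h import *
im=r.grab_frame('scene')
a=cv2.resize(im[190:300,240:350],None,fx=3.6,fy=4)
b=cv2.resize(cv2.imread('pics/w5.png')[:,:,::-1],None,fx=.62,fy=.9167)
cv2.imwrite('pics/s5.png',cv2.cvtColor(np.hstack([a,b[:440]]),cv2.COLOR_RGB2BGR))
E
```

```text
6.9 [ 0.5069 -0.0114  0.17  ] [-0.43 -1.05  0.81] -0.00012768915287735176 [[ 3.900e-01 -9.208e-01  3.000e-04]
 [-9.208e-01 -3.900e-01 -0.000e+00]
 [ 2.000e-04 -3.000e-04 -1.000e+00]]
```

View pics/s5.png

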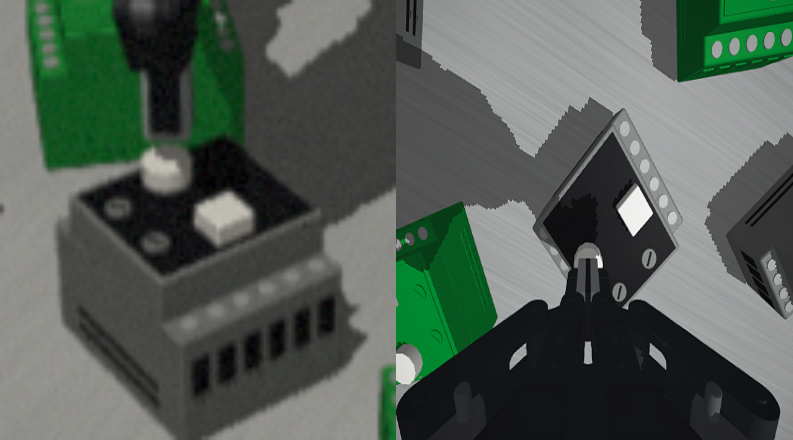

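TEST has sprung back (square at (223,215) in the left crop, standing proud again), and the tip hangs over the round RESET at (167,165). The relay has not moved. I press RESET by the same 18 mm.

>>> step_arm --rows '[[[0, 0, 0, 0, 0, 4, 255], [0, 0, 0, 0, 0, 4, 255], [0, 0, 0, 0, 0, 3, 255], [0, 0, 0, 0, 0, 2, 255], [0, 0, 0, 0, 0, 1, 255]]]'

```text
clock: 7.42
eef_pos: [0.5064, -0.0112, 0.1554]
orientation: [[0.39, -0.921, -0.001], [-0.921, -0.39, 0.0], [-0.0, 0.001, -1.0]]
ft_force: [-0.4, 0.9, 1.7]
width: -0.001
```

>>> step_arm --rows '[[[0, 0, 0, 0, 0, 1, 255], [0, 0, 0, 0, 0, 1, 255], [0, 0, 0, 0, 0, 1, 255], [0, 0, 0, 0, 0, 0, 255], [0, 0, 0, 0, 0, 0, 255]]]'

```text
clock: 7.83
eef_pos: [0.5064, -0.0113, 0.1529]
orientation: [[0.39, -0.921, -0.0], [-0.921, -0.39, 0.0], [-0.0, 0.0, -1.0]]
ft_force: [-2.1, -0.4, 4.1]
width: 0.002
```

>>> step_arm --rows '[[[0, 0, 0, 0, 0, 0.5, 255], [0, 0, 0, 0, 0, 0.5, 255], [0, 0, 0, 0, 0, 0, 255], [0, 0, 0, 0, 0, 0, 255], [0, 0, 0, 0, 0, 0, 255]]]'

```text
clock: 8.25
eef_pos: [0.5065, -0.0113, 0.1519]
orientation: [[0.39, -0.921, -0.0], [-0.921, -0.39, 0.0], [-0.0, 0.0, -1.0]]
ft_force: [-3.7, 0.7, 4.5]
width: -0.001
```

```bash
python3 - <<'E'
from h import *
f=[]
for i in range(5):
    im=r.grab_frame('scene'); s=r.get_state(); f.append(s['ft_force'][2])
print(np.round(f,1),np.mean(f),s['eef_pos'])
cv2.imwrite('pics/s6.png',cv2.resize(cv2.cvtColor(im[200:300,240:350],cv2.COLOR_RGB2BGR),None,fx=6,fy=6))
E
```

```text
[4.8 4.2 4.7 3.7 4.4] 4.3356795573723215 [ 0.50649624 -0.01126073  0.15187535]
```

View pics/s6.png

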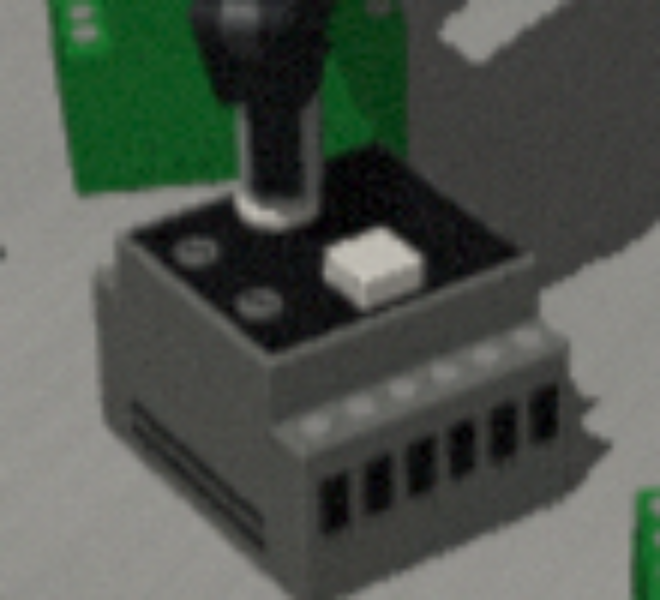

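RESET is pressed in under the tip at (280,210), at about 4.3 N or 5.4 mm of travel, and TEST is out at (373,265). Now I withdraw.

>>> step_arm --rows '[[[0, 0, 0, 0, 0, -5, 255], [0, 0, 0, 0, 0, -15, 255], [0, 0, 0, 0, 0, -25, 255], [0, 0, 0, 0, 0, -30, 255], [0, 0, 0, 0, 0, -20, 255]]]'

```text
clock: 8.92
eef_pos: [0.5072, -0.0114, 0.2494]
orientation: [[0.39, -0.921, 0.002], [-0.921, -0.39, -0.0], [0.001, -0.002, -1.0]]
ft_force: [1.0, -0.4, 0.3]
width: 0.003
```

>>> step_arm --rows '[[[0, 0, 0, 0, 0, -10, 255], [0, 0, 0, 0, 0, -5, 255], [0, 0, 0, 0, 0, 0, 255], [0, 0, 0, 0, 0, 0, 255], [0, 0, 0, 0, 0, 0, 255]]]'

```text
clock: 9.33
eef_pos: [0.5062, -0.0112, 0.261]
orientation: [[0.39, -0.921, -0.001], [-0.921, -0.39, 0.0], [-0.001, 0.001, -1.0]]
ft_force: [-0.7, -0.0, -0.1]
width: -0.001
```

```bash
python3 look.py w7; python3 - <<'E'
from h import *
im=r.grab_frame('scene'); a=cv2.imread('pics/scene0.png')
cv2.imwrite('pics/s7.png',cv2.cvtColor(im,cv2.COLOR_RGB2BGR))
s0=a[:,:,::-1]
for roi in ((255,220,340,260),(240,300,300,345),(360,175,420,200)):
    for nm,i in (("0",s0),("end",im)): print(nm,[(c.round(1).tolist(),int(n)) for c,n,_ in blobs(i,roi)])
E
```

```text
9.3333 [ 0.5062 -0.0112  0.261 ] [-0.69 -0.05 -0.1 ] -0.0007824435093374123 [[ 3.901e-01 -9.208e-01 -1.400e-03]
 [-9.208e-01 -3.901e-01  2.000e-04]
 [-7.000e-04  1.200e-03 -1.000e+00]]
0 [([285.7, 229.8], 76), ([301.5, 242.3], 73)]
end [([285.6, 229.7], 77), ([301.6, 242.3], 75)]
0 [([255.9, 308.4], 148), ([273.6, 327.9], 136)]
end [([255.9, 308.4], 151), ([273.6, 327.9], 141)]
0 [([375.8, 183.0], 55), ([400.0, 187.0], 57)]
end [([375.9, 183.0], 54), ([400.1, 187.0], 56)]
```

View pics/s7.png

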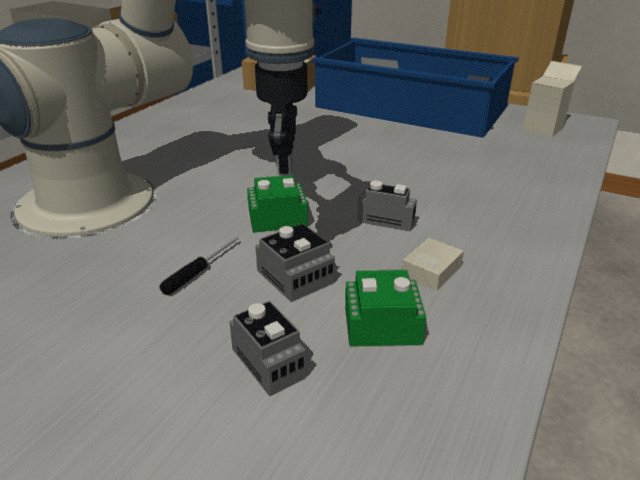

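All six buttons are within 0.1 px of where they began, nothing has moved, and the gripper is clear. Handing in.

```bash
python3 -c "
from rig import r
print(r.finish_job())"
```

```text
the job is handed in; nothing more can be done
None
```

I pressed the widest relay's TEST button and let it spring back, then did the same with RESET, and handed the job in at about 9.4 s of the 38 s allowed. The system reports no verdict.

- **Presses:** I used the shut fingertips. TEST settled at about 4.5 N (roughly 5.6 mm of travel) and RESET at about 4.3 N (roughly 5.4 mm). The pictures showed only the intended button in each time, and TEST was out again before I touched RESET.
- **Final checks:** In the last scene view all six buttons on the grey relays are within about 0.1 px of their starting positions. By eye, the carton and screwdriver have not moved. The gripper is about 100 mm above the relay and the wrist force is near zero.
- **Disagreements:** The scene camera placed the buttons about 5 mm off in y compared with the top and wrist views, so I aimed at the consensus of the three. The scripted check of the relay widths failed (bad mask), so I identified the widest relay by eye from the top view and an enlarged crop. The measured 48 mm between its buttons matches, but that spacing is the same on all three relays.

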